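# Set the air-line regulator to the red mark and lock it

### The job

Set the air supply for the blow gun: pull the regulator's locking knob up until it clicks into its unlocked position, turn it clockwise until the black gauge needle stands at the red set mark, within one small division and never more than two divisions past it, then push the knob fully down so that its lock teeth engage. Let go, and leave the things lying round the station where they are.

Things in the scene. Friction and masses are not known exactly. Their poses are not given: they have to be found in the camera images.
- station: Bench-top air filter-regulator, fixed: dark base plate 175 x 215 x 10 mm, silver body, clear bowl below, gauge in front, black knob on top. Origin: underside of the plate, exactly below the knob's vertical axis; x points from the gauge side to the bracket behind, y to the inlet pipe with yellow lever, z up. Only the knob stands above 170 mm; pipes reach 100 mm to either side, up to 140 mm high.
- knob_grip (a point): On the knob's vertical axis at mid height of its ribbed grip. The black knob is a cylinder 49 mm across, 47 mm tall (foot rim 51 mm); this point lies 24 mm above its underside, 23 mm below its top: 195 mm above the bench when the knob is down, 203 mm when up. Grip it across any diameter. The point's x axis runs along the white line on the knob's top.
- knob_lift (a joint): Lift of the knob in m: 0 = fully down (teeth engaged, cannot turn), 0.008 = fully up (turns freely; an orange ring shows below). A ball detent holds it at either end: about 13 N starts it upward, 10 N downward, then it snaps over by itself. Pushed down with its teeth on top of the fixed ones it stops near 0.003: wiggle it by up to 6 degrees while pressing until it drops home.
- knob (a joint): Angle of the knob in rad, growing clockwise seen from above, stops at 0 and 6.28. Free above about 3.5 mm of lift; it stays where it is left (friction 0.06 N m). The lock has 30 teeth: it goes fully down only at multiples of 12 degrees (0.2094 rad) of this angle, give or take 0.5 degrees. A positive turn raises the pressure; it takes several grasps.
- needle (a joint): Angle of the black gauge needle in rad along the 270 degree scale: 0 at the lower left end, growing clockwise as one looks at the dial, 4.71 at the lower right end. 40 small divisions of 6.75 degrees (0.118 rad). The knob drives it: needle = 0.75 x knob angle, at once.
- red_mark (a joint): Angle of the red set mark (a red bar with a tab on the gauge's rim) on the same scale as the needle, in rad; does not move during the job.
- needle_tip (a point): Point on the needle 28 mm from the dial's centre, by its tip.
- mark_tip (a point): Point on the red mark 28 mm from the dial's centre, where the needle's tip shall come. The 79 mm gauge is centred 80 mm in front of the knob's axis, 118 mm up; its white dial faces the front and is tilted up by 38 degrees.
- air_gun: Black air blow gun with a brass nozzle, 154 x 203 x 30 mm, lying loose right of the station; origin at the centre of its underside. Bystander.
- spanner_24: Steel spanner 279 mm long, lying loose in front of the station; origin at the centre of its underside, length along its y. Bystander.
- thread_tape: Blue roll of tape, 76 mm across, 24 mm high, lying loose left of the station; origin at the centre of its underside. Bystander.
- box_filters: White carton with red edges, 63 x 68 x 64 mm, loose left of the station; origin at the centre of its underside. Bystander.
- oil_bottle: Squeeze bottle of amber oil, 67 mm across, 217 mm tall, standing loose behind the station; origin at the centre of its underside. Bystander.
- safety_glasses: Folded safety glasses, 49 x 139 x 39 mm, loose behind the station; origin at the centre of their underside. Bystander.

How it is judged:
By the outcome, as a careful person would: the job done as asked, in the order asked, and still so for the second after the job is handed in, with the robot touching nothing.
It also fails if it takes over 61 s, if anything falls off the work surface, if the arm or the gripper's body presses on something with over 40 N, if the wrist force passes 120 N, or if a joint passes its speed limit or range.

### The arm

A 7-joint arm with a two-finger parallel gripper is mounted at the origin on a cart in front of the work surface, level with it; the furniture and walls round the work are solid. World frame = base frame: x ahead of the robot, y to its left, z up, the work surface at z = 0. Lengths are in m, angles in rad, forces in N, time in s.
With the tool pointing down it reaches from about 0.35 to 0.775 m from the base axis. Payload 3.1 kg.
Tool frame: the origin (TCP) lies at the very end of the fingers, on their centre line; the grasp point (between the pads) lies 19 mm behind it; z points along the fingers, y is the line along which they close (so a half turn about z gives the same grasp; the last joint's range is limited). The gripper opens to 85 mm and grips with 20 to 120 N. Pads are 22 mm wide; open, the fingers measure 114 mm over their backs; the gripper's body (76 mm by 85 mm) begins 54 mm behind the grasp point. The pads swing forward as they close: fully open they stand 13 mm farther back than shut.
Start: joints at [1.121, 0.311, 0.014, 1.512, -0.004, 1.319, -0.027], TCP at [0.218, -0.505, 0.231] pointing down, gripper open.
Joint ranges: [-2.7, 2.7], [-0.3, 1.91], [-1.27, 1.3], [0.12, 2.57], [-1.44, 4.58], [0.2, 2.03], [-3.05, 3.05]. Speed limits (rad/s): [2.79, 2.79, 3.14, 3.14, 3.14, 3.14, 3.14].

### API

Orientations are given as a unit quaternion [w, x, y, z].
In Python, from station import bot gives the robot as it stands. The module is installed in compiled form; this text tells all that it offers.
- The arm moves only by the shell command python3 -m creep 'ROWS' [FORCE]. ROWS is a JSON object of lists of equal length, an entry for each row: "hand": the opening, from 0 (shut) to 1 (fully open); "offset": the shift along the tool's x, y, z in mm, a list of three; "rot": the turn, a rotation vector about the tool's x, y, z in degrees, a list of three. A call has 1 to 10 rows; each row is the pose to reach, as a shift and turn from the pose commanded when the call began, along the tool's axes at that moment; what a row does not reach only later rows make up. A row lasts 1/8 s, in which the tool goes at most 62.5 mm and 10.7 degrees, less where a joint would pass 70% of its speed; a pose out of reach is approached as far as the arm can. A call with a gripper value outside its range is refused whole. The fingers move at their own pace and stop on an object; FORCE is the grip in N (left out, the last holds). Time passes only in rows, so rows that repeat a pose let the fingers close. It gives the time, the measured TCP pose, the force, the opening and the grip force at its end, in the units of the state.
- bot.state(): the state, without advancing time (a new reading comes with each control period).
- bot.camera(name): name is "side" or "top" or "wrist"; returns the picture (480x640x3 uint8, blue, green, red); there is no depth.
- bot.camera_params(name): a dict with "fx", "fy", "cx", "cy" (pixels), "xyz" and "orientation" of the camera in the world; the wrist camera has in their place "T_tool_cam" (4x4, takes a point from camera to tool coordinates, whose origin is the TCP and whose axes are the flange's). Camera axes: x right, y up, looking along -z (the intrinsics and any distortion apply to the point x, -y, -z); pixel columns grow to the right and rows downward; lengths in m; the calibration is good to about 2 mm. A picture is of the moment at which its call begins: read the wrist's pose just before it. camera_params takes no time and is no camera call.
- bot.sign_off(): hands the job in; it is judged then, once.
Trained networks look in the newest picture that a camera, given by its name, has taken for a name from the list of things; names that differ only in an ending like _2 or _b are one class to them, and where a whole thing is asked for, a point or a joint stands for the part that bears it (a point fixed in the world has none). Each returns a list of dicts, best first, with "conf" (0 to 1); they miss things now and then, are a little off and sometimes report something else, mostly with a low value. They report only what shows in the picture. A call takes as long as a camera call.
- bot.search_frame(camera, target): "position" ([row, column] as shares, 0 to 1, of the picture: columns of its width, rows of its height, amid what is visible of it).
- bot.silhouettes(camera, target): "mask" (480x640 bool, what is visible of it) and "position" ([row, column] as shares, 0 to 1, of the picture: columns of its width, rows of its height, amid what is visible of it).
- bot.tip_of(camera, target): "position" ([row, column] as shares, 0 to 1, of the picture: columns of its width, rows of its height: a listed point, or the origin of a listed thing).
The state is a dict: "time": time; "joint_positions": joint angles; "qd": joint speeds; "joint_efforts": joint torques, N m; "position": TCP position; "tcp_rot": TCP orientation; "ft_force": force on the tool from outside, world axes, zero at the start; "torque": the same for the moment, N m; "opening": finger opening in m; "gripper_force": force on a finger pad.
Only numpy, scipy, OpenCV 4.12 (cv2) and the standard library are available. Lean on these libraries where they do the work, as an engineer would, in place of code of your own. Each camera call takes 0.05 s, during which the arm holds its last target. There are 200 camera calls.

## Working session

There is one attempt and no reset: what is moved stays moved. The work goes in short steps, Python scripts to look and compute and a shell command to move; the robot and the scene stay as the last step left them, time stands still between calls to the robot, and variables do not carry over. Pictures are saved under pics/ and viewed, at most 10 in all, crops included, and the job is handed in when it is done.

```bash
mkdir -p pics; cat > h.py <<'E'
import numpy as np, cv2
from scipy.spatial.transform import Rotation as R
from station import bot
def q(o): return R.from_quat([o[1],o[2],o[3],o[0]])
def cam(name):
    p=bot.camera_params(name)
    if 'xyz' in p: return p,np.array(p['xyz']),q(p['orientation']).as_matrix()
    s=bot.state(); T=np.eye(4); T[:3,:3]=q(s['tcp_rot']).as_matrix(); T[:3,3]=s['position']
    M=T@np.array(p['T_tool_cam']); return p,M[:3,3],M[:3,:3]
def ray(name,pos):
    p,o,r=cam(name); u=pos[1]*640; v=pos[0]*480
    d=r@np.array([(u-p['cx'])/p['fx'],-(v-p['cy'])/p['fy'],-1]); return o,d/np.linalg.norm(d)
def atz(name,pos,z):
    o,d=ray(name,pos); return o+d*(z-o[2])/d[2]
def proj(name,P):
    p,o,r=cam(name); c=r.T@(np.array(P)-o); return p['cx']+p['fx']*c[0]/-c[2], p['cy']-p['fy']*c[1]/-c[2]
def tri(rays):
    A=sum(np.eye(3)-np.outer(d,d) for o,d in rays); b=sum((np.eye(3)-np.outer(d,d))@o for o,d in rays); return np.linalg.solve(A,b)
E
python3 - <<'E'
from h import *
ims={}
for c in('side','top'):
    ims[c]=bot.camera(c)
    print(c,bot.camera_params(c))
    for t in('knob_grip','station','needle_tip','mark_tip'):
        r=bot.tip_of(c,t)[:2]
        print(t,[(np.round(x['position'],4)*[480,640],round(x['conf'],2)) for x in r])
print(bot.camera_params('wrist'))
cv2.imwrite('pics/a.png',cv2.resize(np.vstack([ims['side'],ims['top']]),(450,600)) if 0 else cv2.resize(np.hstack([ims['side'],ims['top']]),(800,300)))
cv2.imwrite('pics/side.png',ims['side']);cv2.imwrite('pics/top.png',ims['top'])
print(bot.state())
E
```

```text
side {'fx': 510.906134877746, 'fy': 510.906134877746, 'cx': 310.62032120434264, 'cy': 239.5189125028377, 'xyz': array([0.25249267, 0.86466917, 0.84207718]), 'orientation': array([-0.14098293, -0.07668293,  0.43716056,  0.88494869])}
knob_grip [(array([216.384, 302.016]), 0.56)]
station [(array([281.52 , 303.424]), 0.73)]
needle_tip [(array([264.288, 334.08 ]), 0.44)]
mark_tip []
top {'fx': 450.90911632946614, 'fy': 450.90911632946614, 'cx': 314.6395336812819, 'cy': 238.30810278348872, 'xyz': array([0.47275233, 0.00745254, 0.98657236]), 'orientation': array([ 0.71414043,  0.0315984 , -0.03244385, -0.69853589])}
knob_grip [(array([221.184, 327.104]), 0.81)]
station [(array([238.608, 327.616]), 0.75)]
needle_tip [(array([274.512, 307.776]), 0.59)]
mark_tip [(array([266.496, 330.496]), 0.58)]
{'fx': 345.42167366166046, 'fy': 345.42167366166046, 'cx': 318.15120039809506, 'cy': 236.5759596062013, 'T_tool_cam': array([[-2.65340850e-04,  9.47172051e-01,  3.20725794e-01,
         8.26887822e-02],
       [ 9.99999879e-01,  3.83829823e-04, -3.06218161e-04,
         1.22540405e-04],
       [-4.1
[... 184 characters left out ...]
itions': array([ 1.12131095,  0.31094331,  0.01399142,  1.51156822, -0.00441978,
        1.3191803 , -0.02724048]), 'qd': array([ 0.00124643, -0.00155583, -0.00064303, -0.00039168, -0.0007898 ,
        0.00085477, -0.00025609]), 'joint_efforts': array([-1.73213202e-04, -3.79435837e+01,  1.45732532e-01, -2.30625433e+01,
        1.22226431e-02,  3.27096110e-03, -4.66645218e-06]), 'position': array([ 0.21815229, -0.50487471,  0.23125239]), 'tcp_rot': array([-3.32350791e-05,  9.79281920e-01,  2.02501655e-01, -7.87979237e-06]), 'ft_force': array([ 0.46763464, -0.97751258,  0.19050355]), 'torque': array([-0.04588627,  0.03850172,  0.02781855]), 'gripper_force': 0.0, 'opening': 0.08525360302097976}
```

View pics/top.png

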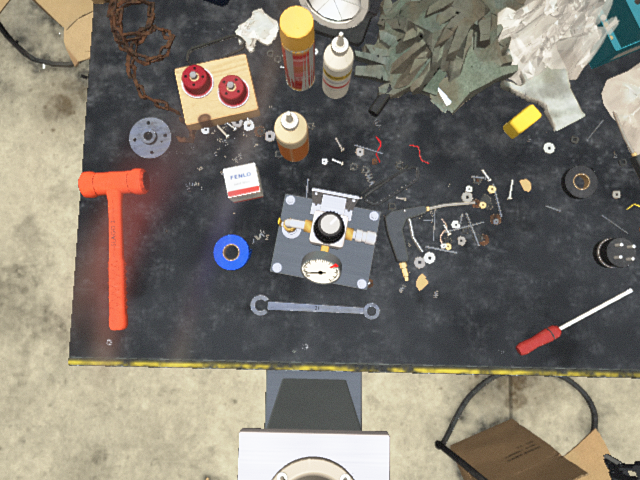

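```bash
python3 - <<'E'
from h import *
rs=[];P=[]
for c,p in(('side',(216.384,302.016)),('top',(221.184,327.104))):
    rs.append(ray(c,(p[0]/480,p[1]/640)));P.append(atz(c,(p[0]/480,p[1]/640),.195))
print(tri(rs),P)
k=tri(rs)
# station yaw from dial: center at 80mm front
for c,p in(('top',(238.608,327.616)),('side',(281.5,303.4))): print(atz(c,(p[0]/480,p[1]/640),0))
for p in((274.512,307.776),(266.496,330.496)): print(atz('top',(p[0]/480,p[1]/640),.118))
s=bot.state();r=q(s['tcp_rot']).as_matrix();print(r)
for b in P: print('tool delta to knob mm',1000*r.T@(np.array([b[0],b[1],.195])-s['position']))
im=cv2.imread('pics/top.png')[180:330,240:410]
cv2.imwrite('pics/topc.png',cv2.resize(im,None,fx=4,fy=4,interpolation=cv2.INTER_CUBIC))
E
```

```text
[ 0.5751366  -0.01424816  0.19412188] [array([ 0.57412816, -0.01311637,  0.195     ]), array([ 0.57557027, -0.01407715,  0.195     ])]
[ 0.56236037 -0.02125728  0.        ]
[ 0.57541751 -0.01371362  0.        ]
[0.48158996 0.01892322 0.118     ]
[ 0.49791733 -0.02440606  0.118     ]
[[ 9.17986160e-01  3.96612418e-01 -2.88933934e-05]
 [ 3.96612419e-01 -9.17986158e-01  6.19016822e-05]
 [-1.97275938e-06 -6.82843661e-05 -9.99999998e-01]]
tool delta to knob mm [ 521.81846297 -310.24042425   36.27254731]
tool delta to knob mm [ 522.76124148 -308.78647428   36.27244617]
```

The top view shows the station mid-picture: knob at pixel (327,227), dial at (321,268) with its needle and red tab, oil bottle behind at (292,137), spanner in front and air gun on the right. Next I move the wrist camera above the dial.

```bash
python3 -m creep '{"hand":[1,1,1,1,1,1,1,1,1,1],"offset":[[20,-15,-50],[68,-54,-70],[115,-92,-70],[160,-130,-70],[207,-166,-70],[253,-203,-70],[299,-240,-70],[345,-277,-70],[391,-314,-70],[437,-350,-70]],"rot":[[0,0,-10],[0,0,-20],[0,0,-30],[0,0,-40],[0,0,-50],[0,0,-60],[0,0,-70],[0,0,-80],[0,0,-90],[0,0,-100]]}' 40
python3 -m creep '{"hand":[1,1,1,1,1,1,1],"offset":[[0,0,0],[0,0,0],[0,0,0],[0,0,0],[0,0,0],[0,0,0],[0,0,0]],"rot":[[0,0,-10],[0,0,-20],[0,0,-30],[0,0,-40],[0,0,-50],[0,0,-57],[0,0,-57]]}'
python3 - <<'E'
from h import *
s=bot.state();print(s['time'],s['position'],s['joint_positions'],q(s['tcp_rot']).as_matrix()[:,0])
im=bot.camera('wrist');cv2.imwrite('pics/w1.png',im)
for t in('knob_grip','needle_tip','mark_tip'):
    r=bot.tip_of('wrist',t)[:2]
    print(t,[(np.round(x['position'],4)*[480,640],round(x['conf'],2)) for x in r])
    if t=='knob_grip': print(atz('wrist',r[0]['position'],.195))
E
```

```text
time: 1.75
position: [0.4812, -0.0087, 0.3017]
tcp_rot: [0.001, 0.472, 0.882, -0.0]
ft_force: [0.4, 0.1, -0.1]
opening: 0.0855
gripper_force: 0.0
time: 2.62
position: [0.4805, -0.0104, 0.3013]
tcp_rot: [0.0, -0.002, 1.0, -0.0]
ft_force: [0.6, 0.6, 0.1]
opening: 0.0855
gripper_force: 0.0
2.625 [ 0.48046659 -0.01038334  0.30134835] [ 0.59615706  0.19843632 -0.72746118  1.53580689  0.13240111  1.457612
  1.43900572] [-9.99988901e-01 -4.71021812e-03 -1.04756006e-04]
knob_grip [(array([332.112, 309.632]), 0.75)]
[ 0.56714031 -0.01737828  0.195     ]
needle_tip [(array([213.408, 350.592]), 0.65)]
mark_tip [(array([229.008, 303.68 ]), 0.55)]
```

View pics/w1.png

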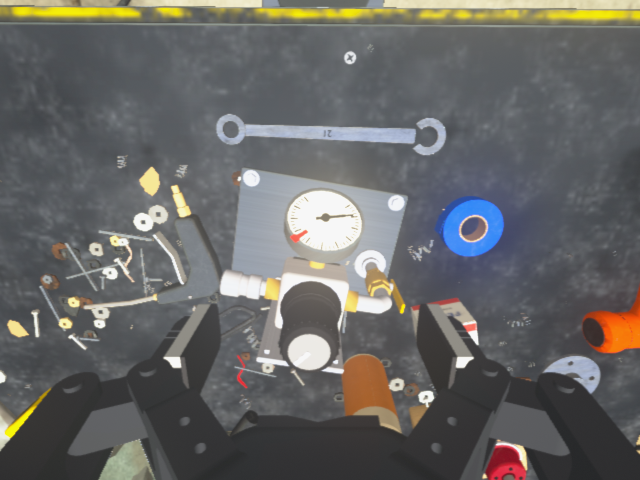

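The wrist view, upside down, shows the dial at about (324,219). The needle points to (352,216), the red mark to (300,236), and the knob top is at (309,349). Next I rectify the dial plane to read the angles.

```bash
cat > dial.py <<'E'
from h import *
def rectify(im,k,yaw,S=600,half=.045,name='wrist'):
    ex=np.array([np.cos(yaw),np.sin(yaw),0]);ey=np.array([-np.sin(yaw),np.cos(yaw),0]);a=np.radians(38)
    c=np.array([k[0],k[1],.118])-.080*ex
    up=ex*np.sin(a)+np.array([0,0,np.cos(a)]); right=-ey   # viewer in front looking along +x: right is -y
    w=[c+half*(sx*right+sy*up) for sx,sy in((-1,1),(1,1),(1,-1),(-1,-1))]
    src=np.float32([proj(name,P) for P in w]);dst=np.float32([[0,0],[S,0],[S,S],[0,S]])
    return cv2.warpPerspective(im,cv2.getPerspectiveTransform(src,dst),(S,S),flags=cv2.INTER_CUBIC)
E
python3 - <<'E'
from dial import *
im=cv2.imread('pics/w1.png')
c=atz('wrist',(219.5/480,324/640),.118);k=np.array([.5750,-.0142]);d=k-c[:2]
print(c,np.hypot(*d)); yaw=np.arctan2(d[1],d[0]);print(np.degrees(yaw))
# plate edge direction from the screws
a=atz('wrist',(178/480,252/640),.01);b=atz('wrist',(203/480,397/640),.01);e=b-a;print(a,b,np.degrees(np.arctan2(-e[0],e[1])))
yaw=np.arctan2(-e[0],e[1])
ex=np.array([np.cos(yaw),np.sin(yaw)]);k2=c[:2]+.08*ex;print(k2)
cv2.imwrite('pics/d1.png',rectify(im,k2,yaw))
E
```

```text
[ 0.49072037 -0.00477089  0.118     ] 0.08480544993846797
-6.3836394490307775
[ 0.46774466 -0.09370075  0.01      ] [0.49886915 0.09071772 0.01      ] -9.579593006321815
[ 0.5696048 -0.0180843]
```

View pics/d1.png

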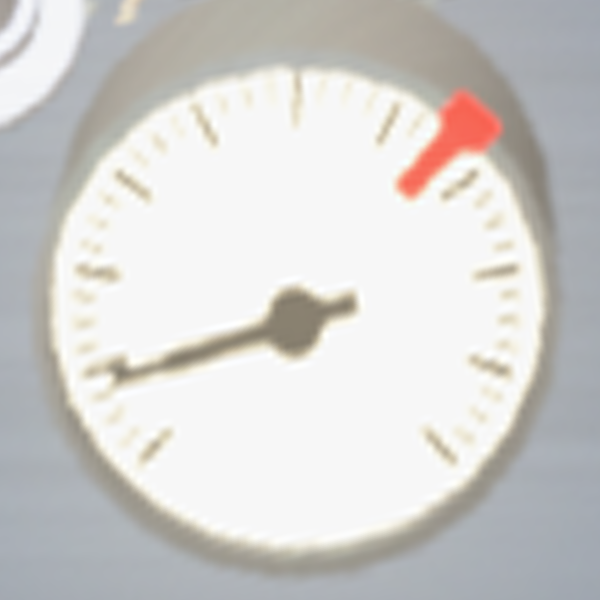

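The rectified dial has 11 major ticks. The needle lies on the second tick, at 27–28°, so the knob is at 36°. The red mark is near 175°, so the knob target is about 228–240°. Now I move above the knob for a close look.

```bash
python3 -m creep '{"hand":[1,1,1],"offset":[[-46,-4,10],[-92,-7,26],[-92,-7,26]],"rot":[[0,0,0],[0,0,0],[0,0,0]]}'
cat > look.py <<'E'
from dial import *
im=bot.camera('wrist')
s=bot.state();print(s['time'],s['position'],'q7',s['joint_positions'][6])
for t,z in(('knob_grip',.195),):
    for r in bot.tip_of('wrist',t)[:1]: print(t,r['position'],r['conf'],atz('wrist',r['position'],z))
def knobtop(z=.218):
    r=bot.silhouettes('wrist','knob')
    if r:
        m=r[0]['mask'].astype(np.uint8);return r[0]['conf'],m
E
python3 - <<'E'
from look import *
cv2.imwrite('pics/w2.png',im)
print([round(v) for v in proj('wrist',[.572,-.017,.218])])
# red mark in first image, rectified
d=cv2.imread('pics/d1.png').astype(int);b,g,r=d[...,0],d[...,1],d[...,2]
m=(r>180)&(r-g>60);ys,xs=np.nonzero(m)
bar=(ys>150);print(len(xs));cx,cy=296,322
for lo,hi in((100,130),(130,160),(160,200)):
    k=(ys>=lo)&(ys<hi);print(xs[k].mean(),ys[k].mean(),np.degrees(np.arctan2(xs[k].mean()-cx,cy-ys[k].mean())))
dk=(d.max(2)<150);h=dk[270:370,250:340];y,x=np.nonzero(h);print('hub',x.mean()+250,y.mean()+270)
E
```

```text
time: 3.2
position: [0.5735, -0.0177, 0.2712]
tcp_rot: [-0.003, -0.002, 1.0, 0.001]
ft_force: [-0.5, -0.7, 0.2]
opening: 0.0853
gripper_force: 0.0
3.25 [ 0.57250856 -0.01680774  0.27310227] q7 1.364205582508479
[317, 259]
4512
467.68853503184715 116.0484076433121 39.81578312840196
458.0958579881657 143.17869822485207 42.191312964631386
419.17424242424244 175.7973484848485 40.113795937701
hub 294.07923930269413 321.76862123613313
```

View pics/w2.png

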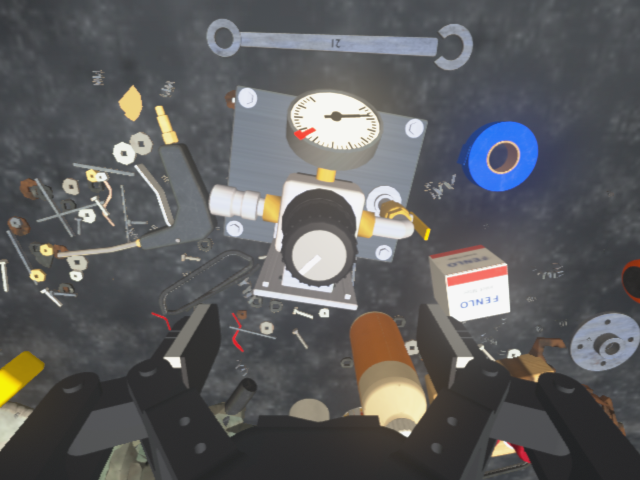

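The knob's white top is centred at about (322,253). I turn that into a position at the knob-top height.

```bash
python3 - <<'E'
from h import *
im=cv2.imread('pics/w2.png');s=bot.state();print(s['position'])
hsv=cv2.cvtColor(im,cv2.COLOR_BGR2HSV);m=((hsv[...,1]<40)&(hsv[...,2]>140)).astype(np.uint8)
m=cv2.morphologyEx(m,cv2.MORPH_OPEN,np.ones((5,5)))
n,l,st,ce=cv2.connectedComponentsWithStats(m);i=l[265,335];print(st[i],ce[i])
c=max(cv2.findContours((l==i).astype(np.uint8),0,1)[0],key=len);e=cv2.fitEllipse(cv2.convexHull(c));print(e)
k=atz('wrist',(e[0][1]/480,e[0][0]/640),.218);print(k)
r=q(s['tcp_rot']).as_matrix();print(r.T@(np.array([*k[:2],.176])-s['position'])*1000, R.from_matrix(r).as_euler('xyz',degrees=True))
E
```

```text
[ 0.57210982 -0.01623365  0.27464693]
[ 292  230   55   51 2214] [318.90108401 254.95347787]
((318.8682861328125, 254.93197631835938), (50.94099426269531, 54.81488037109375), 88.8796157836914)
[ 0.56918758 -0.01590659  0.218     ]
[ 2.71781517  0.24363011 98.65301394] [ 1.79940662e+02 -1.17478139e-01 -1.79632433e+02]
```

```bash
python3 -m creep '{"hand":[1,1,1,1],"offset":[[1,0,40],[1,1,80],[1,1,98],[1,1,98]],"rot":[[0,0,0],[0,0,0],[0,0,0],[0,0,0]]}' 20
python3 -m creep '{"hand":[0,0,0,0,0,0],"offset":[[0,0,0],[0,0,0],[0,0,0],[0,0,0],[0,0,0],[0,0,0]],"rot":[[0,0,0],[0,0,0],[0,0,0],[0,0,0],[0,0,0],[0,0,0]]}' 20
```

```text
time: 3.8
position: [0.5699, -0.0158, 0.1774]
tcp_rot: [-0.001, -0.003, 1.0, -0.001]
ft_force: [-0.5, -0.3, -0.1]
opening: 0.0853
gripper_force: 0.0
time: 4.55
position: [0.5724, -0.0173, 0.1795]
tcp_rot: [0.001, -0.003, 1.0, -0.001]
ft_force: [-2.4, -1.9, 5.4]
opening: 0.0482
gripper_force: 21.8
```

```bash
python3 -m creep '{"hand":[0,0,0,0,0,0,0,0],"offset":[[0,0,0],[0,0,0],[0,0,-2],[0,0,-4],[0,0,-6],[0,0,-8],[0,0,-9],[0,0,-9]],"rot":[[0,0,0],[0,0,0],[0,0,0],[0,0,0],[0,0,0],[0,0,0],[0,0,0],[0,0,0]]}' 60
python3 - <<'E'
from h import *
s=bot.state();print(s['position'],s['ft_force'],s['joint_positions'])
im=bot.camera('side')[120:330,200:410];cv2.imwrite('pics/s1.png',cv2.resize(im,None,fx=2.8,fy=2.8))
E
```

```text
time: 5.55
position: [0.5724, -0.0172, 0.1876]
tcp_rot: [0.001, -0.003, 1.0, -0.001]
ft_force: [1.9, -4.6, 0.2]
opening: 0.0475
gripper_force: 66.9
[ 0.57238585 -0.01723159  0.18755413] [ 1.90858386 -4.62842287  0.16657418] [ 0.47919498  0.46806992 -0.69072153  1.50122726  0.30752277  1.28030827
  1.32937718]
```

View pics/s1.png

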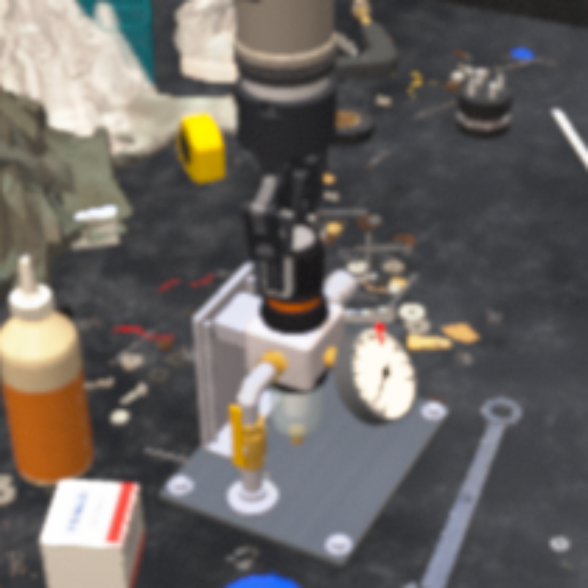

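An orange ring shows below the knob at (293,305), so it is up and unlocked. Now I turn it clockwise.

```bash
python3 -m creep '{"hand":[0,0,0,0,0,0,0,0,0,0],"offset":[[0,0,0],[0,0,0],[0,0,0],[0,0,0],[0,0,0],[0,0,0],[0,0,0],[0,0,0],[0,0,0],[0,0,0]],"rot":[[0,0,10],[0,0,20],[0,0,30],[0,0,40],[0,0,50],[0,0,60],[0,0,70],[0,0,80],[0,0,90],[0,0,90]]}'
python3 - <<'E'
from h import *
s=bot.state();print(s['ft_force'],s['torque'],s['joint_positions'].round(2))
im=bot.camera('side')
for n in('needle_tip','mark_tip'): print(n,[(x['position'],x['conf']) for x in bot.tip_of('side',n)[:1]])
E
```

```text
time: 6.85
position: [0.5693, -0.0202, 0.1867]
tcp_rot: [0.001, 0.707, 0.708, -0.004]
ft_force: [-2.6, -9.0, 9.9]
opening: 0.0476
gripper_force: 67.2
[-2.60367103 -9.0327584   9.86006038] [-1.76218947  0.70102141 -0.03984136] [ 0.27  0.41 -0.37  1.51  0.16  1.25 -0.12]
needle_tip [([0.5238, 0.515], 0.54)]
mark_tip []
```

```bash
python3 -m creep '{"hand":[0.9,0.9,0.9,0.9,0.9],"offset":[[0,0,0],[0,0,0],[0,0,0],[0,0,0],[0,0,0]],"rot":[[0,0,0],[0,0,0],[0,0,0],[0,0,0],[0,0,0]]}'
python3 - <<'E'
from h import *
P=[]
for i in range(4):
    bot.camera('top');P.append(bot.state()['position'])
print(np.mean(P,0),np.std(P,0));s=bot.state();print(s['ft_force'],s['torque']);print(q(s['tcp_rot']).as_matrix())
for n in('needle_tip','mark_tip'): print(n,[(x['position'],x['conf']) for x in bot.tip_of('top',n)[:1]])
E
```

```text
time: 7.62
position: [0.5715, -0.0154, 0.1862]
tcp_rot: [-0.0, 0.705, 0.709, 0.0]
ft_force: [0.0, -0.7, -0.3]
opening: 0.0767
gripper_force: 0.0
[ 0.57151328 -0.0156078   0.18624631] [1.23634621e-05 8.03875659e-05 1.95994554e-05]
[-0.78379764 -0.58452258 -0.2399522 ] [-0.0020074  -0.03270537  0.05705877]
[[-6.36539721e-03  9.99979741e-01 -5.17048105e-06]
 [ 9.99979740e-01  6.36539741e-03  3.97256720e-05]
 [ 3.97577794e-05 -4.91750661e-06 -9.99999999e-01]]
needle_tip []
mark_tip []
```

```bash
python3 -m creep '{"hand":[0.9,0,0,0,0,0],"offset":[[-2,-2,0],[-2,-2,0],[-2,-2,0],[-2,-2,0],[-2,-2,0],[-2,-2,0]],"rot":[[0,0,0],[0,0,0],[0,0,0],[0,0,0],[0,0,0],[0,0,0]]}' 60
python3 -m creep '{"hand":[0,0,0,0,0,0,0,0,0,0],"offset":[[0,0,0],[0,0,0],[0,0,0],[0,0,0],[0,0,0],[0,0,0],[0,0,0],[0,0,0],[0,0,0],[0,0,0]],"rot":[[0,0,10],[0,0,20],[0,0,30],[0,0,40],[0,0,50],[0,0,60],[0,0,70],[0,0,80],[0,0,84],[0,0,84]]}'
python3 -m creep '{"hand":[1,1,1,1,1,1],"offset":[[0,0,0],[0,0,0],[0,0,0],[0,0,0],[0,0,-45],[0,0,-90]],"rot":[[0,0,0],[0,0,0],[0,0,0],[0,0,0],[0,0,0],[0,0,0]]}'
```

```text
time: 8.68
position: [0.5694, -0.0179, 0.1865]
tcp_rot: [0.0, 0.705, 0.709, -0.0]
ft_force: [-2.8, -1.2, 9.4]
opening: 0.0478
gripper_force: 64.9
time: 9.93
position: [0.5688, -0.0174, 0.1859]
tcp_rot: [-0.0, 0.998, 0.056, -0.001]
ft_force: [-2.4, 0.4, -4.9]
opening: 0.0475
gripper_force: 64.1
time: 10.68
position: [0.5692, -0.0177, 0.2768]
tcp_rot: [-0.0, 0.998, 0.056, -0.001]
ft_force: [1.0, -0.1, 0.0]
opening: 0.0856
gripper_force: 0.0
```

```bash
python3 -m creep '{"hand":[1,1,1,1,1,1,1,1,1,1],"offset":[[0,0,0],[-10,-1,0],[-20,-2,0],[-30,-3,0],[-40,-4,0],[-50,-5,0],[-60,-6,0],[-70,-7,0],[-85,-9,0],[-100,-11,0]],"rot":[[0,0,-10],[0,0,-20],[0,0,-30],[0,0,-40],[0,0,-50],[0,0,-60],[0,0,-70],[0,0,-80],[0,0,-90],[0,0,-100]]}'
python3 -m creep '{"hand":[1,1,1,1,1,1,1,1,1],"offset":[[0,0,0],[0,0,0],[0,0,0],[0,0,0],[0,0,0],[0,0,0],[0,0,0],[0,0,0],[0,0,0]],"rot":[[0,0,-10],[0,0,-20],[0,0,-30],[0,0,-40],[0,0,-50],[0,0,-60],[0,0,-70],[0,0,-74],[0,0,-74]]}'
cat > read.py <<'E'
from dial import *
import sys
im=bot.camera('wrist');s=bot.state();print(s['time'],s['position'],s['joint_positions'].round(2))
cv2.imwrite('pics/w_%s.png'%sys.argv[1],im)
d=rectify(im,(.5696,-.0178),np.radians(-9.6),name='wrist');cv2.imwrite('pics/d_%s.png'%sys.argv[1],d)
E
python3 read.py 2
```

```text
time: 11.92
position: [0.4686, -0.0179, 0.2763]
tcp_rot: [0.0, 0.597, 0.802, 0.0]
ft_force: [0.1, 0.6, 0.1]
opening: 0.0855
gripper_force: 0.0
time: 13.05
position: [0.469, -0.0179, 0.2764]
tcp_rot: [0.0, -0.003, 1.0, -0.0]
ft_force: [-0.5, 0.9, 0.4]
opening: 0.0853
gripper_force: 0.0
13.1 [ 0.46896568 -0.01790786  0.276372  ] [ 0.4   0.15 -0.45  1.62  0.07  1.39  1.52]
```

View pics/d_2.png

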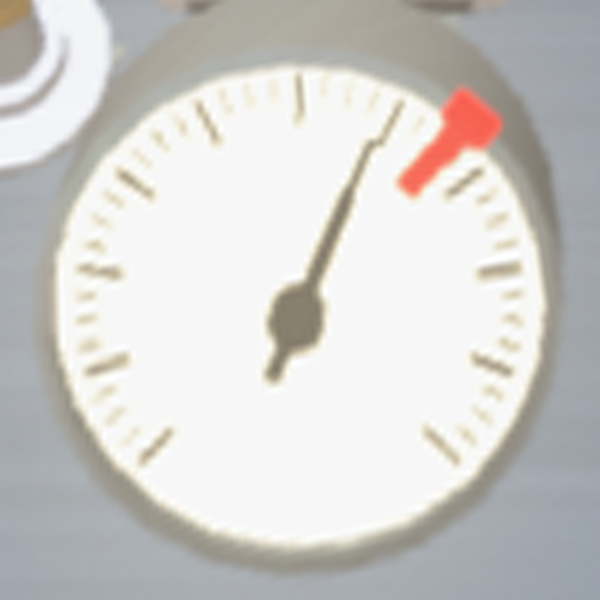

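The needle now stands at about 24° past vertical and the red mark at about 41°. I measure both numerically.

```bash
cat > ang.py <<'E'
from h import *
import sys
def ang(f):
    d=cv2.imread(f).astype(int);b,g,r=d[...,0],d[...,1],d[...,2]
    yy,xx=np.mgrid[:600,:600]
    dk=(d.max(2)<165)&((xx-297)**2+(yy-315)**2<150**2)   # needle with hub
    n,l,st,ce=cv2.connectedComponentsWithStats(dk.astype(np.uint8));i=1+np.argmax(st[1:,4]);m=(l==i)
    er=cv2.morphologyEx(m.astype(np.uint8),cv2.MORPH_OPEN,cv2.getStructuringElement(2,(37,37)));y,x=np.nonzero(er);hub=np.array([x.mean(),y.mean()])
    y,x=np.nonzero(m);v=np.stack([x-hub[0],y-hub[1]],1);far=np.hypot(*v.T)>45
    w=v[far];t=w[np.hypot(*w.T)>70].mean(0)
    na=np.degrees(np.arctan2(t[0],-t[1]))
    rd=(r>180)&(r-g>60)&(r-b>60);y,x=np.nonzero(rd);v=np.stack([x-hub[0],y-hub[1]],1)
    a=np.degrees(np.arctan2(v[:,0],-v[:,1]));rr=np.hypot(*v.T);inn=rr<215
    ma=[round(np.median(a[k]),2) for k in (rr<195,inn,rr>=215)]
    print(f,'hub',hub,'needle',round(135+na,2)%360,'mark',[135+x for x in ma])
for f in sys.argv[1:]: ang(f)
E
python3 ang.py pics/d1.png pics/d_2.png
```

```text
pics/d1.png hub [294.36092985 321.8911093 ] needle 27.09 mark [np.float64(175.09), np.float64(175.13), np.float64(176.0)]
pics/d_2.png hub [296.43217535 317.77212572] needle 157.64 mark [np.float64(175.25), np.float64(175.38), np.float64(176.21)]
```

Needle 157.6° and mark 175.3° put the ideal knob angle at 233.8°. The nearest lock tooth is 228°, which puts the needle at 171°, 0.64 division below the mark. I need +18° more.

```bash
python3 -m creep '{"hand":[1,1,1,1,1,1],"offset":[[-50,0,0],[-100,0,0],[-100,0,0],[-100,0,45],[-100,0,90],[-100,0,90]],"rot":[[0,0,0],[0,0,0],[0,0,0],[0,0,0],[0,0,0],[0,0,0]]}'
python3 -m creep '{"hand":[0,0,0,0,0,0,0,0,0,0],"offset":[[0,0,0],[0,0,0],[0,0,0],[0,0,0],[0,0,0],[0,0,0],[0,0,0],[0,0,0],[0,0,0],[0,0,0]],"rot":[[0,0,0],[0,0,0],[0,0,0],[0,0,0],[0,0,0],[0,0,0],[0,0,7],[0,0,14],[0,0,18],[0,0,18]]}' 60
python3 -m creep '{"hand":[0,0,0,0],"offset":[[0,0,0],[0,0,0],[0,0,0],[0,0,0]],"rot":[[0,0,0],[0,0,0],[0,0,0],[0,0,0]]}'
python3 read.py 3; python3 ang.py pics/d_3.png
```

```text
time: 13.85
position: [0.5651, -0.0177, 0.183]
tcp_rot: [-0.005, -0.003, 1.0, -0.0]
ft_force: [0.2, -0.8, 0.8]
opening: 0.0856
gripper_force: 0.0
time: 15.1
position: [0.5704, -0.0176, 0.1878]
tcp_rot: [0.002, 0.153, 0.988, -0.0]
ft_force: [0.5, -0.6, 11.2]
opening: 0.0476
gripper_force: 63.8
time: 15.6
position: [0.5702, -0.0177, 0.1866]
tcp_rot: [0.002, 0.153, 0.988, 0.0]
ft_force: [4.1, -0.8, 10.3]
opening: 0.0477
gripper_force: 65.1
15.65 [ 0.57025546 -0.01760681  0.18652685] [ 0.27  0.41 -0.38  1.52  0.16  1.24  1.14]
pics/d_3.png hub [301.18723404 337.00992908] needle 170.93 mark [np.float64(175.99), np.float64(175.01), np.float64(174.88)]
```

View pics/d_3.png

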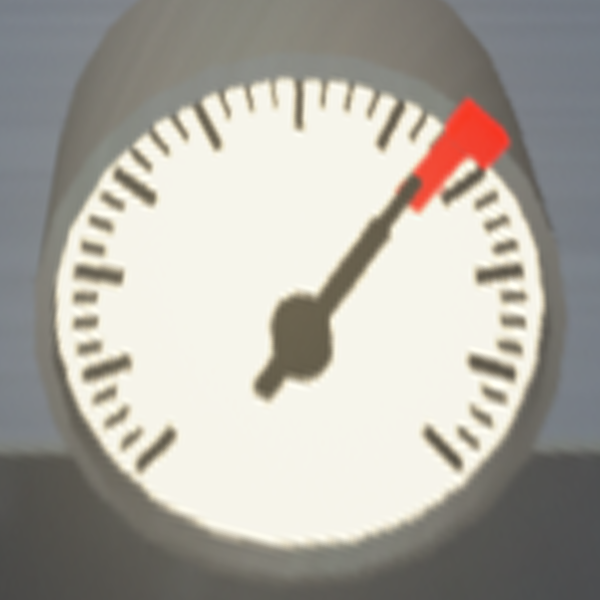

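The needle reads 170.9°, just short of the mark at about 175°, within one division. Now I push the knob down.

```bash
python3 -m creep '{"hand":[0,0,0,0,0,0],"offset":[[0,0,2],[0,0,4],[0,0,6],[0,0,8],[0,0,10],[0,0,10]],"rot":[[0,0,0],[0,0,0],[0,0,0],[0,0,0],[0,0,0],[0,0,0]]}'
```

```text
time: 16.4
position: [0.5705, -0.0177, 0.181]
tcp_rot: [0.003, 0.153, 0.988, -0.0]
ft_force: [-1.1, -2.1, 20.1]
opening: 0.0476
gripper_force: 67.6
```

```bash
python3 -m creep '{"hand":[0,0,0,0,0,0,0,0,0,0],"offset":[[0,0,1],[0,0,2],[0,0,2],[0,0,2],[0,0,2],[0,0,2],[0,0,2],[0,0,2],[0,0,2],[0,0,2]],"rot":[[0,0,1],[0,0,2],[0,0,3],[0,0,2],[0,0,1],[0,0,0],[0,0,-1],[0,0,-2],[0,0,-3],[0,0,0]]}'
python3 - <<'E'
from h import *
s=bot.state();print(s['position'],s['ft_force'],s['torque'])
E
python3 read.py 4; python3 ang.py pics/d_4.png
```

```text
time: 17.65
position: [0.5706, -0.0176, 0.1809]
tcp_rot: [0.003, 0.154, 0.988, -0.0]
ft_force: [-4.9, -2.5, 28.2]
opening: 0.0481
gripper_force: 68.4
[ 0.57055265 -0.01763215  0.18087637] [-4.87646048 -2.45989966 28.17414961] [-0.72113135  1.06857731  0.22754945]
17.7 [ 0.57053811 -0.01765759  0.18087577] [ 0.27  0.41 -0.38  1.53  0.16  1.23  1.13]
pics/d_4.png hub [299.52884615 336.89704503] needle 170.97 mark [np.float64(176.02), np.float64(175.15), np.float64(175.14)]
```

```bash
python3 -m creep '{"hand":[0,0,0,0],"offset":[[0,0,0],[0,0,0],[0,0,0],[0,0,0]],"rot":[[0,0,2],[0,0,3],[0,0,3],[0,0,3]]}'
python3 read.py 5; python3 ang.py pics/d_5.png; python3 - <<'E'
from h import *
s=bot.state();print(s['torque'])
im=bot.camera('side')[170:280,250:360];cv2.imwrite('pics/s2.png',cv2.resize(im,None,fx=4,fy=4,interpolation=cv2.INTER_CUBIC))
E
```

```text
time: 18.2
position: [0.5705, -0.0177, 0.1809]
tcp_rot: [0.004, 0.176, 0.984, -0.001]
ft_force: [-4.3, -3.3, 28.0]
opening: 0.0479
gripper_force: 68.4
18.25 [ 0.57054857 -0.01764386  0.18086609] [ 0.27  0.41 -0.37  1.53  0.16  1.23  1.09]
pics/d_5.png hub [302.38622129 337.05497564] needle 172.39 mark [np.float64(175.47), np.float64(174.2), np.float64(174.79)]
[-0.82095029  1.04865313  1.43915629]
```

View pics/s2.png

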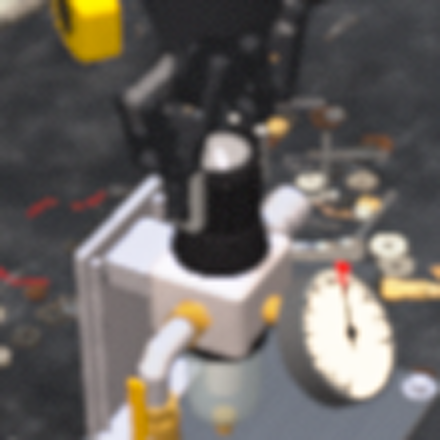

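No orange ring shows in the side view, and 1.4 N m does not turn the knob, so it is locked. I release, retreat and check.

```bash
python3 -m creep '{"hand":[0,0,1,1,1,1,1,1,1,1],"offset":[[0,0,0],[0,0,-8],[0,0,-8],[0,0,-8],[0,0,-8],[0,0,-8],[0,0,-40],[0,0,-90],[90,-30,-95],[100,-34,-95]],"rot":[[0,0,-3],[0,0,-3],[0,0,-3],[0,0,-3],[0,0,-3],[0,0,-3],[0,0,-3],[0,0,-10],[0,0,-18],[0,0,-18]]}'
python3 read.py 6; python3 ang.py pics/d_6.png; cd pics; python3 -c "
import sys;sys.path.insert(0,'..')
from h import *
s=bot.camera('side')[170:280,250:360];a=cv2.resize(s,(400,400),interpolation=cv2.INTER_CUBIC);b=cv2.resize(cv2.imread('d_6.png'),(400,400))
cv2.imwrite('f.png',np.hstack([a,b]))"
```

```text
time: 19.55
position: [0.4621, -0.0132, 0.27]
tcp_rot: [0.0, 0.022, 1.0, 0.0]
ft_force: [-0.8, -0.2, 0.6]
opening: 0.0853
gripper_force: 0.0
19.6 [ 0.45562538 -0.01305838  0.26909813] [ 0.39  0.13 -0.45  1.66  0.06  1.37  1.46]
pics/d_6.png hub [305.74019864 388.61840042] needle nan mark [np.float64(174.47), np.float64(174.8), np.float64(175.49)]ang.py:10: RuntimeWarning: Mean of empty slice.
  w=v[far];t=w[np.hypot(*w.T)>70].mean(0)
  ret = um.true_divide(
```

View pics/f.png

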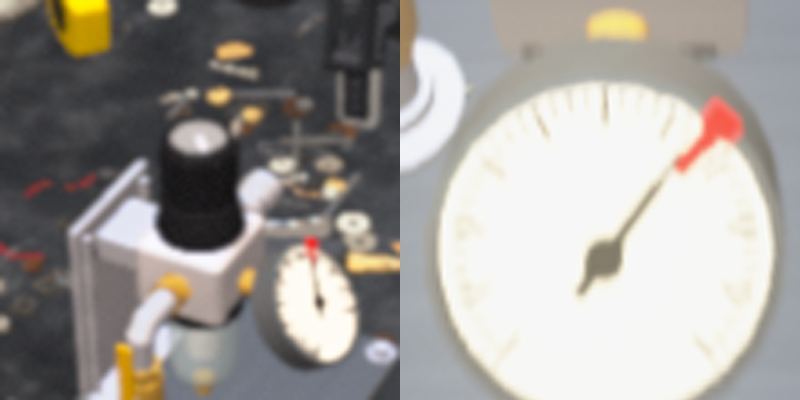

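```bash
python3 - <<'E'
from h import *
a=cv2.imread('pics/side.png');b=bot.camera('side');g=lambda x:cv2.cvtColor(x,cv2.COLOR_BGR2GRAY)
def sh(r0,r1,c0,c1):
    t=g(a)[r0:r1,c0:c1];s=g(b)[r0-8:r1+8,c0-8:c1+8]
    S=cv2.resize(s,None,fx=8,fy=8,interpolation=2);T=cv2.resize(t,None,fx=8,fy=8,interpolation=2)
    m=cv2.matchTemplate(S,T,5);_,v,_,l=cv2.minMaxLoc(m);return v,(l[0]/8-8,l[1]/8-8)
print('knob dx,dy',sh(203,238,290,320),'body',sh(245,275,290,320))
bt=bot.camera('top');at=cv2.imread('pics/top.png')
for n in('spanner_24','air_gun','thread_tape','box_filters','oil_bottle','safety_glasses'):
    r=bot.silhouettes('side',n); print(n,[(np.round(x['position'],3),round(x['conf'],2)) for x in r[:1]])
D=cv2.absdiff(a,b).max(2)>60;y,x=np.nonzero(D);print('side diff bbox',len(x),np.percentile(x,[1,99]),np.percentile(y,[1,99]))
# where the gripper is absent
for im in(0,):
    n,l,st,ce=cv2.connectedComponentsWithStats(cv2.morphologyEx(D.astype(np.uint8),cv2.MORPH_OPEN,np.ones((3,3))));print(st[1:][st[1:,4]>15])
s=bot.state();print(s['time'],s['position'])
E
python3 read.py 7; python3 ang.py pics/d_7.png
```

```text
knob dx,dy (0.9960137605667114, (0.0, 0.0)) body (0.9993451237678528, (0.0, 0.0))
spanner_24 [(array([0.649, 0.57 ]), 0.94)]
air_gun [(array([0.488, 0.525]), 0.82)]
thread_tape [(array([0.725, 0.456]), 0.75)]
box_filters [(array([0.652, 0.364]), 0.83)]
oil_bottle [(array([0.454, 0.476]), 0.7)]
safety_glasses []
side diff bbox 8556 [340. 637.] [  1. 287.]
[[ 372    0   12   14  124]
 [ 384    0    8   36  186]
 [ 400    0   19    7   83]
 [ 417    0    8   27  147]
 [ 428    0   19    5   69]
 [ 507    2   20    5   87]
 [ 530    7    5    7   32]
 [ 337    9    5    8   30]
 [ 393    9    8    8   56]
 [ 440   10   13   13  110]
 [ 346   12    6    7   31]
 [ 399   13   10   17  113]
 [ 501   12   15    8   98]
 [ 340   16   33   38  532]
 [ 497   23   18   15  240]
 [ 377   25    5    8   33]
 [ 341   31    3    6   18]
 [ 366   34   17   30  377]
 [ 488   41   28   19  335]
 [ 342   54   10    5   38]
 [ 338   60   40   52 1447]
 [ 487   65   21    6   87]
 [ 505   78    5    7   32]
 [ 340  117   34    9  175]
 [ 611  122   29    6  139]
 [ 491  128    5    5   22]
 [ 595  133    9    5   37]
 [ 606  132   34   11  298]
 [ 361  143   10   12   70]
 [ 343  159    5    4   17]
 [ 566  161   14   57  214]
 [ 627  194   13   41  179]
 [ 567  220   20   11  128]
 [ 542  222   32   45  683]
 [ 594  233   12   11   67]
 [ 581  237   13    6   46]
 [ 620  239    7   10   46]
 [ 632  241    5    6   28]
 [ 575  243   40   48 1146]
 [ 617  262   22   27  317]]
20.05 [ 0.46407406 -0.01375113  0.26903116]
20.1 [ 0.46394242 -0.01371434  0.26901698] [ 0.39  0.14 -0.45  1.65  0.06  1.37  1.46]
pics/d_7.png hub [296.67914013 319.11146497] needle 170.69 mark [np.float64(175.45), np.float64(175.44), np.float64(176.1)]
```

The knob is back at its original height (0 px shift), the needle is within 0.7 division of the mark, and nothing around the station has moved.

```bash
python3 -c "
from station import bot
print(bot.sign_off())"
```

```text
the job is handed in; nothing more can be done
None
```

The job is handed in: the knob was pulled up, turned to 228° and locked fully down, with the needle about 0.7 division below the red mark and never past it; the gripper has let go, and nothing round the station was seen to move (the safety glasses were not found by the last check).

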